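# Double weighing: change the sides on a two-pan balance

## Task

For the second half of a double weighing, change over the loads of the two-pan balance: the glass bottle must end on the pan where the three brass weights are now, and all three weights, each standing upright, on the pan where the bottle is now, with the balance level again. Never let the bottle and a weight stand in the same pan together, as that would overload one side; the cork mat beside the balance is free for setting things down on the way.

Things in the scene. Friction and masses are not known exactly. Their poses are not given: they have to be found in the camera images.
- balance: The two-pan balance, fixed to the bench: low grey base 106 x 296 mm, 44 mm high, aluminium beam above it with a pan at each end; between the pans, 22 mm behind the middle, a small upright scale plate 50 mm wide, its top 131 mm above the bench. Origin: on the bench under its middle; x to its back (away from the robot at yaw 0), y to its left pan, z up.
- pan_left: The left pan (at the balance's +y end, 100 mm from its middle): a steel dish 116 mm across, flat floor 110 mm in diameter, thin rim 3.5 mm above the floor. Origin: centre of the floor's upper face, 95 mm above the bench when level; axes as the balance's. It stays horizontal and floats up and down by 10 mm against the other pan, giving way to a light push; with 160 g more it is fully down.
- pan_right: The right pan (at the balance's -y end, 100 mm from its middle): a steel dish 116 mm across, flat floor 110 mm in diameter, thin rim 3.5 mm above the floor. Origin: centre of the floor's upper face, 95 mm above the bench when level; axes as the balance's. It stays horizontal and floats up and down by 10 mm against the other pan, giving way to a light push; with 160 g more it is fully down.
- beam (a joint): Tilt of the balance beam in rad: 0 level (at the start, and whenever both pans carry 350 g), +0.1 left pan fully up and right pan fully down, -0.1 the reverse. A light spring and a damper bring it to rest within about 2 s; 50 g more on one pan tilts it by about 0.03.
- bottle: Stoppered amber glass bottle of 350 g (as much as the three weights together), upright: round body 52 mm in diameter up to 62 mm, then shoulder, neck and fixed glass stopper, 99 mm high in all. Origin: centre of its underside, z up; yaw has no meaning. At the start it stands alone in one pan, either one. Grip it from above by the body.
- weight_200: Brass balance weight of 200 g with a knob, standing upright: round body 32 mm in diameter and 29 mm high, above it a waist and a 18 mm knob, 46 mm high in all. Origin: centre of its underside, z up; yaw has no meaning. At the start it stands with the two other weights in one pan of the balance, their axes 36 to 46 mm apart. It can be gripped from above by its body.
- weight_100: Brass balance weight of 100 g with a knob, standing upright: round body 26 mm in diameter and 23 mm high, above it a waist and a 16 mm knob, 38 mm high in all. Origin: centre of its underside, z up; yaw has no meaning. At the start it stands with the two other weights in one pan of the balance, their axes 36 to 46 mm apart. It can be gripped from above by its body.
- weight_50: Brass balance weight of 50 g with a knob, standing upright: round body 21 mm in diameter and 20 mm high, above it a waist and a 14 mm knob, 33 mm high in all. Origin: centre of its underside, z up; yaw has no meaning. At the start it stands with the two other weights in one pan of the balance, their axes 36 to 46 mm apart. It can be gripped from above by its body.
- cork_mat: Square brown cork mat, 100 x 100 x 7 mm, fixed flat on the bench to the right of the balance, empty at the start. Origin: centre of its underside; its top face is 7 mm higher.
Things that resemble listed ones, but are neither listed nor needed, are in the scene too. Leave any pink or red look-alike of the bottle alone.

How it is judged (in metres and radians):
At the end, for the whole second after the job is handed in: Bottle and weights have changed pans (each over 110 mm from its start), each upright (0.1 rad), at rest (10 mm/s) and flat on the pan (height within 4 mm), the bottle within 32 mm and each weight within 48 mm of the pan's centre; the beam is level within 0.02 rad (((horizontal distance between bottle and pan_left below 0.032 m and z of bottle in the frame of pan_left between -0.004 and 0.004 m) or (horizontal distance between bottle and pan_right below 0.032 m and z of bottle in the frame of pan_right between -0.004 and 0.004 m)) and distance of each of bottle, weight_200, weight_100, weight_50 from where it was at the start of the episode above 0.11 m and angle between each of bottle, weight_200, weight_100, weight_50's own z axis and vertical below 0.1 rad and linear speed of each of bottle, weight_200, weight_100, weight_50 below 0.01 m/s and ((horizontal distance between weight_200 and pan_left below 0.048 m and z of weight_200 in the frame of pan_left between -0.004 and 0.004 m) or (horizontal distance between weight_200 and pan_right below 0.048 m and z of weight_200 in the frame of pan_right between -0.004 and 0.004 m)) and ((horizontal distance between weight_100 and pan_left below 0.048 m and z of weight_100 in the frame of pan_left between -0.004 and 0.004 m) or (horizontal distance between weight_100 and pan_right below 0.048 m and z of weight_100 in the frame of pan_right between -0.004 and 0.004 m)) and ((horizontal distance between weight_50 and pan_left below 0.048 m and z of weight_50 in the frame of pan_left between -0.004 and 0.004 m) or (horizontal distance between weight_50 and pan_right below 0.048 m and z of weight_50 in the frame of pan_right between -0.004 and 0.004 m)) and value of joint beam between -0.02 and 0.02 rad); the robot touches nothing.
It fails at once if the bottle and a weight stand in the same pan ((contact force between bottle and pan_left above 0.2 N and contact force between weight_200 and pan_left above 0.1 N) or (contact force between bottle and pan_left above 0.2 N and contact force between weight_100 and pan_left above 0.1 N) or (contact force between bottle and pan_left above 0.2 N and contact force between weight_50 and pan_left above 0.1 N) or (contact force between bottle and pan_right above 0.2 N and contact force between weight_200 and pan_right above 0.1 N) or (contact force between bottle and pan_right above 0.2 N and contact force between weight_100 and pan_right above 0.1 N) or (contact force between bottle and pan_right above 0.2 N and contact force between weight_50 and pan_right above 0.1 N)).
It also fails if it takes over 128 s, if anything falls off the work surface, if the arm or the gripper's body presses on something with over 40 N, if the wrist force passes 120 N, or if a joint passes its speed limit or range.

## Robot

A 6-joint arm with a two-finger parallel gripper is mounted at the origin on a cart in front of the work surface, level with it; the furniture and walls round the work are solid. World frame = base frame: x ahead of the robot, y to its left, z up, the work surface at z = 0. Lengths are in mm, angles in rad, forces in N, time in s.
With the tool pointing down it reaches from about 300 to 875 mm from the base axis. Payload 6.4 kg.
Tool frame: the origin (TCP) lies at the very end of the fingers, on their centre line; the grasp point (between the pads) lies 19 mm behind it (grip_depth is the distance from the TCP to the grasp point, in mm); z points along the fingers, y is the line along which they close (so a half turn about z gives the same grasp; the last joint's range is limited). The gripper opens to 88 mm and grips with 3 to 60 N. Pads are 18 mm wide; open, the fingers measure 123 mm over their backs; the gripper's body (75 mm by 187 mm) begins 45 mm behind the grasp point.
Start: joints at [1.055, 0.181, 1.607, -0, 1.354, -0.206], TCP at [175.288, 547.645, 238.714] pointing down, gripper open.
Joint ranges: [-2.99, 2.99], [-0.89, 2.07], [0.3, 2.58], [-1.14, 4.28], [0, 2.63], [-3.12, 3.12]. Speed limits (rad/s): [2.57, 2.57, 3.01, 3.14, 3.14, 3.14].

## Interface

Orientations are given as a unit quaternion [w, x, y, z].
In Python, from cell import * gives the robot as it stands.
- The arm moves only by the shell command python3 -m crank 'ROWS' [FORCE]. ROWS is JSON, a list of rows, each a list of 3 entries, a list of its own where there are three numbers: the shift along the tool's x, y, z in m, then the turn, a rotation vector about the tool's x, y, z in rad, then the opening, from 0 (shut) to 1 (fully open). A call has 1 to 20 rows; each row is the pose to reach, as a shift and turn from the pose commanded when the call began, along the tool's axes at that moment; what a row does not reach only later rows make up. A row lasts 1/10 s, in which the tool goes at most 50 mm and 8.59 degrees, less where a joint would pass 70% of its speed; a pose out of reach is approached as far as the arm can. A call with a gripper value outside its range is refused whole. The fingers move at their own pace and stop on an object; FORCE is the grip in N (left out, the last holds). Time passes only in rows, so rows that repeat a pose let the fingers close. It gives the time, the measured TCP pose, the force, the opening and the grip force at its end, in the units of the state.
- get_obs(): the state, without advancing time (a new reading comes with each control period).
- get_image(name): name is "scene" or "side" or "wrist"; returns (picture, depth): 420x560x3 uint8, red, green, blue; 420x560 float32, mm along the optical axis (not along the pixel's ray), 0 where there is no reading.
- get_calibration(name): a dict with "fx", "fy", "cx", "cy" (pixels), "origin" and "orientation" of the camera in the world. Camera axes: x right, y up, looking along -z (the intrinsics and any distortion apply to the point x, -y, -z); pixel columns grow to the right and rows downward; lengths in mm; the calibration is good to about 2 mm. The wrist camera is an equidistant fisheye: a pixel r from the principal point sees the ray r / f radians off the axis. A picture is of the moment at which its call begins: read the wrist's pose just before it. get_calibration takes no time and is no camera call; for the wrist camera it gives the pose at the moment of the call.
- finish_job(): hands the job in; it is judged then, once.
The state is a dict: "time": time; "joints": joint angles; "qd": joint speeds; "joint_efforts": joint torques, N m; "tool_pos": TCP position; "tool_rot": TCP orientation; "contact_force": force on the tool from outside, world axes, zero at the start; "moment": the same for the moment, N m; "width": opening from 0.0 (shut) to 1.0 (fully open); "grip_force": force on a finger pad.
Only numpy, scipy, OpenCV 4.12 (cv2) and the standard library are available. Lean on these libraries where they do the work, as an engineer would, in place of code of your own. Each camera call takes 0.05 s, during which the arm holds its last target. There are 200 camera calls.

## Working session

There is one attempt and no reset: what is moved stays moved. The work goes in short steps, Python scripts to look and compute and a shell command to move; the robot and the scene stay as the last step left them, time stands still between calls to the robot, and variables do not carry over. Pictures are saved under pics/ and viewed, at most 14 in all, crops included, and the job is handed in when it is done.

```bash
ls; mkdir -p pics; cat > h.py <<'E'
from cell import *
import numpy as np, cv2
from scipy.spatial.transform import Rotation as R
def rot(q): return R.from_quat([q[1],q[2],q[3],q[0]])
def snap(n):
    c=get_calibration(n); p,d=get_image(n); return p,d,c
def ray(c,u,v,fish=False):
    x=(u-c["cx"])/c["fx"]; y=(v-c["cy"])/c["fy"]
    if fish:
        r=np.hypot(x,y); s=np.tan(r)/r if r>1e-9 else 1; x*=s;y*=s
    return np.array(c["origin"]),rot(c["orientation"]).apply([x,-y,-1.0])
def onplane(c,u,v,z,fish=False):
    o,d=ray(c,u,v,fish); return o+d*(z-o[2])/d[2]
def bydepth(c,u,v,dep,fish=False):
    o,d=ray(c,u,v,fish); return o+d*dep
def save(n,p,crop=None,s=1):
    if crop: p=p[crop[1]:crop[3],crop[0]:crop[2]]
    if s!=1: p=cv2.resize(p,None,fx=s,fy=s,interpolation=cv2.INTER_CUBIC)
    cv2.imwrite("pics/"+n+".png",p[...,::-1])
E
python3 - <<'E'
from h import *
ims=[]
for n in("scene","side","wrist"):
    p,d,c=snap(n); np.savez("pics/"+n+"0.npz",p=p,d=d); print(n,{k:np.round(v,3) for k,v in c.items()}); save(n+"0",p)
print({k:np.round(v,3) for k,v in get_obs().items()})
E
```

```text
pics
scene {'fx': np.float64(432.677), 'fy': np.float64(432.677), 'cx': np.float64(274.279), 'cy': np.float64(202.077), 'origin': array([  87.455, -286.922,  656.051]), 'orientation': array([ 0.836,  0.391, -0.158, -0.35 ])}
side {'fx': np.float64(418.641), 'fy': np.float64(418.641), 'cx': np.float64(277.795), 'cy': np.float64(214.862), 'origin': array([476.306, 875.717, 548.673]), 'orientation': array([-0.035, -0.017,  0.48 ,  0.877])}
wrist {'fx': np.float64(325.192), 'fy': np.float64(325.192), 'cx': np.float64(273.756), 'cy': np.float64(211.221), 'origin': array([101.868, 571.268, 385.787]), 'orientation': array([ 0.798, -0.121, -0.087,  0.583])}
{'time': np.float64(0.15), 'joints': array([ 1.055,  0.181,  1.608, -0.   ,  1.354, -0.206]), 'qd': array([-0.001, -0.002, -0.004, -0.001,  0.001, -0.001]), 'joint_efforts': array([ 1.0000e-03, -4.3423e+01, -3.4217e+01,  7.0000e-02,  3.6000e-02,
       -0.0000e+00]), 'tool_pos': array([175.1  , 547.273, 238.037]), 'tool_rot': array([-0.   ,  0.154,  0.988, -0.001]), 'contact_force': array([-0.122,  1.447,  1.039]), 'moment': array([ 0.019,  0.04 , -0.034]), 'grip_force': np.float64(0.0), 'width': np.float64(1.0)}
```

View pics/scene0.png

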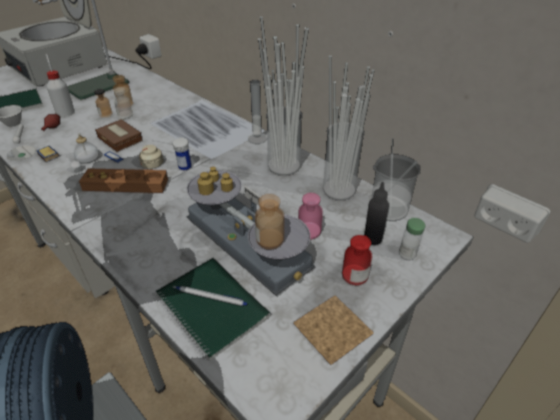

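View pics/side0.png

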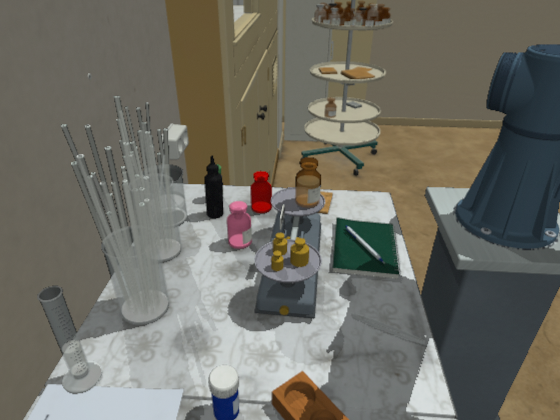

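View pics/wrist0.png

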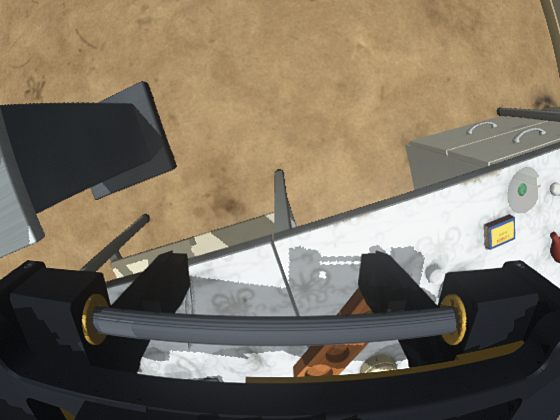

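Scene: the amber bottle stands on the near (right, −y) pan at (270,222). The brass weights stand on the far (left) pan at about (215,182). The cork mat is at (333,329).

Candidates for confusion:
- **Bottle:** pink look-alike (311,215), red one (357,260), black one (377,215), small amber bottles (103,105) and (122,92).
- **Weights:** items in the wooden block (125,180) and the knob at (298,277), which is part of the balance.

I choose the ones standing on the pans.

```bash
cat > cloud.py <<'E'
from h import *
def cloud(p,d,c):
    v,u=np.mgrid[0:420,0:560]
    x=(u-c["cx"])/c["fx"]; y=(v-c["cy"])/c["fy"]
    dirs=np.stack([x,-y,-np.ones_like(x)],-1).reshape(-1,3)
    P=(rot(c["orientation"]).apply(dirs)*d.reshape(-1,1)+np.array(c["origin"])).reshape(420,560,3)
    P[d<=0]=np.nan
    return P
E
python3 - <<'E'
from cloud import *
out=[]
for n,cr in(("scene",(170,150,330,300)),("side",(240,150,340,320))):
    z=np.load(f"pics/{n}0.npz"); p,d=z["p"],z["d"]; c=get_calibration(n); P=cloud(p,d,c)
    hsv=cv2.cvtColor(p,cv2.COLOR_RGB2HSV)
    pts={"scene":dict(bottle=(270,230),pink=(311,215),red=(357,265),rodsA=(285,165),rodsB=(340,185),mat=(333,329),padR=(300,240),black=(377,220),w=(206,184),w2=(227,183),w3=(214,173)),"side":dict(bottle=(308,190),pink=(238,225),red=(261,195),rodsA=(145,300),rodsB=(160,245),w=(300,256),w2=(280,247),w3=(277,262),black=(214,195))}[n]
    print(n,{k:np.round(P[v,u],0).tolist() for k,(u,v) in pts.items()})
    x=P[...,0];y=P[...,1];zz=P[...,2]
    m=(hsv[...,0]>8)&(hsv[...,0]<30)&(hsv[...,1]>110)&(zz>85)&(zz<220)&(x>350)
    N,L,S,C=cv2.connectedComponentsWithStats(m.astype(np.uint8))
    for i in range(1,N):
        if S[i,4]>20: q=P[L==i]; print(S[i],C[i].round(1),np.nanmedian(q,0).round(0),np.nanmin(q,0).round(0),np.nanmax(q,0).round(0))
    # mat
    m=(hsv[...,0]>8)&(hsv[...,0]<30)&(hsv[...,1]>80)&(zz>-5)&(zz<15)&(x>300)&(y<0)
    q=P[m]; print("mat",len(q),np.nanmedian(q,0).round(0),np.nanpercentile(q,[2,98],axis=0).round(0).tolist())
    # base top
    m=(abs(zz-44)<6)&(x>350)&(x<700); N,L,S,C=cv2.connectedComponentsWithStats(m.astype(np.uint8)); 
    i=1+S[1:,4].argmax(); q=P[L==i]; print("base",cv2.minAreaRect(q[:,:2].astype(np.float32)),np.median(q[:,2]))
    s=4 if n=="scene" else 5
    cc=p[cr[1]:cr[3],cr[0]:cr[2]]; out.append(cv2.resize(cc,(400,int(400*cc.shape[0]/cc.shape[1])),interpolation=cv2.INTER_CUBIC)[:580])
h=max(o.shape[0] for o in out); out=[cv2.copyMakeBorder(o,0,h-o.shape[0],0,0,cv2.BORDER_CONSTANT) for o in out]
save("crop0",np.hstack(out))
E
```

```text
scene {'bottle': [456.0, 97.0, 146.0], 'pink': [602.0, 127.0, 68.0], 'red': [562.0, -18.0, 63.0], 'rodsA': [727.0, 319.0, 35.0], 'rodsB': [746.0, 163.0, 46.0], 'mat': [459.0, -52.0, 9.0], 'padR': [515.0, 79.0, 93.0], 'black': [676.0, 19.0, 75.0], 'w': [476.0, 301.0, 124.0], 'w2': [514.0, 280.0, 117.0], 'w3': [515.0, 324.0, 119.0]}
[116  78   7   6  30] [118.8  80. ] [638. 940.  93.] [630. 935.  86.] [650. 949.  98.]
[198 168  20  26 328] [207.3 181.2] [482. 309. 120.] [467. 296.  98.] [527. 339. 142.]
[221 174  11  17 142] [226.2 182.6] [514. 283. 118.] [505. 274. 100.] [526. 296. 133.]
[261 206  17   6  60] [269.8 209. ] [463. 102. 185.] [454.  97. 178.] [478. 116. 191.]
mat 2677 [460. -52.   6.] [[413.0, -96.0, 4.0], [509.0, -4.0, 9.0]]
base ((497.3171691894531, 211.45608520507812), (288.6443176269531, 99.4713134765625), 87.3333511352539) 43.153657248950594
side {'bottle': [471.0, 140.0, 138.0], 'pink': [612.0, 167.0, 64.0], 'red': [580.0, 22.0, 54.0], 'rodsA': [733.0, 386.0, 55.0], 'rodsB': [761.0, 223.0, 45.0], 'w': [480.0, 328.0, 118.0], 'w2': [515.0, 300.0, 113.0], 'w3': [517.0, 341.0, 113.0], 'black': [686.0, 50.0, 65.0]}
[326  10   6   9  30] [327.8  13.9] [  389. -1926.   206.] [  366. -2064.   184.] [  401. -1871.   220.]
[ 177   84   49   47 2005] [201.7 106.5] [ 788. -299.  157.] [ 722. -306.   85.] [ 857. -292.  220.]
[204 155   9  29  31] [207.  168.5] [702.  33. 125.] [688.  28.  89.] [711.  41. 157.]
[295 157  26  49 812] [306.9 179. ] [475. 132. 161.] [447. 103. 101.] [498. 144. 195.]
[272 232  15  39 425] [278.5 251.2] [517. 300. 116.] [505. 254.  95.] [528. 344. 134.]
[291 238  18  29 428] [299.4 252.8] [481. 323. 122.] [467. 303.  95.] [496. 330. 142.]
mat 423 [ 742. -298.    7.] [[412.0, -1295.0, -5.0], [853.0, -7.0, 14.0]]
base ((501.77801513671875, 317.61407470703125), (80.03347778320312, 100.04080963134766), 89.18226623535156) 43.6930701301516
```

View pics/crop0.png

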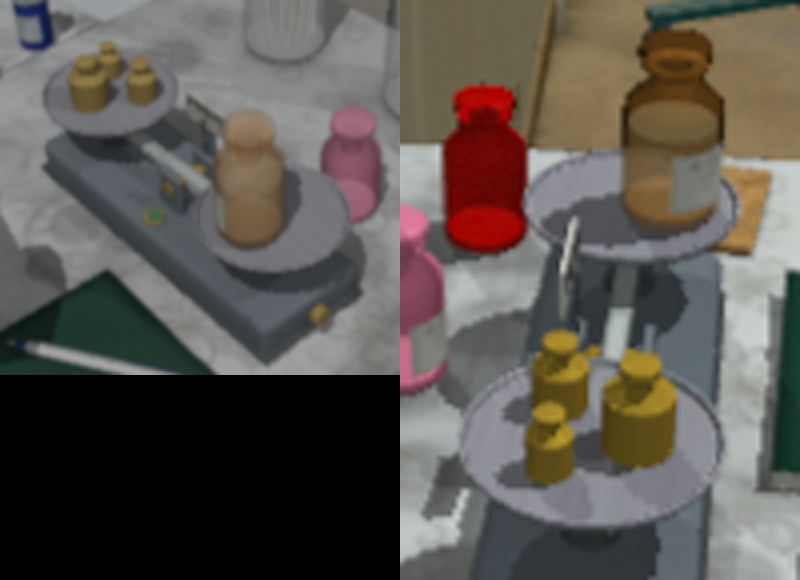

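The crop confirms the choice: three brass weights on the left pan (200 nearest the robot, 100 right-back, 50 left-back), amber labelled bottle on the right pan, with the pink and red ones off the balance. Next step is to refine the positions.

```bash
cat > meas.py <<'E'
from cloud import *
from scipy.optimize import least_squares
def circ(q,r=None,c0=None):
    c0=q.mean(0) if c0 is None else c0
    if r: s=least_squares(lambda p:np.hypot(*(q-p).T)-r,c0,loss="soft_l1",f_scale=1.0).x
    else: s=least_squares(lambda p:np.hypot(*(q-p[:2]).T)-p[2],[*c0,55],loss="soft_l1",f_scale=1.0).x
    return s.round(1)
E
python3 - <<'E'
from meas import *
for n in("scene","side"):
    z=np.load(f"pics/{n}0.npz"); p,d=z["p"],z["d"]; c=get_calibration(n); P=cloud(p,d,c)
    cam=np.array(c["origin"])[:2]
    hsv=cv2.cvtColor(p,cv2.COLOR_RGB2HSV); Q=P.reshape(-1,3); H=hsv.reshape(-1,3)
    am=(H[:,0]>8)&(H[:,0]<30)&(H[:,1]>70)
    def near(x,y,r,z0,z1,m): return Q[m&(np.hypot(Q[:,0]-x,Q[:,1]-y)<r)&(Q[:,2]>z0)&(Q[:,2]<z1)]
    for nm,x,y,r in(("w200",481,312,16),("w100",515,288,13),("w50",517,333,10.5),("bottle",472,118,26)):
        hb=dict(w200=29,w100=23,w50=20,bottle=62)[nm]
        q=near(x,y,r+7,99,94+hb-1,am if nm!="bottle" else am|True); top=near(x,y,r+5,95,220,am)
        a=np.array([x,y]); u=(cam-a)/np.linalg.norm(cam-a)
        print(n,nm,len(q),circ(q[:,:2],r,a-0*u),"top",np.percentile(top[:,2],[50,98]).round(1))
        if nm=="bottle":
            t=near(x,y,35,183,200,am); print(" stopper",len(t),t[:,:2].mean(0).round(1) if len(t) else 0,np.round([t.min(0),t.max(0)],0).tolist())
    gr=(H[:,1]<60)
    for nm,x,y in(("L",500,310),("R",497,111)):
        q=near(x,y,66,90,101,gr); hull=cv2.convexHull(q[:,:2].astype(np.float32))[:,0]
        print(n,"pan",nm,len(q),circ(hull.astype(float)),"z",np.percentile(q[:,2],[10,50,90]).round(1))
    q=near(500,211,60,110,145,gr); print("plate",len(q),np.round([q.min(0),q.max(0)],0).tolist() if len(q) else 0)
    q=Q[(Q[:,2]>150)&(Q[:,2]<500)&(Q[:,0]>300)&(Q[:,0]<720)&(Q[:,1]>-150)&(Q[:,1]<500)]
    h,_,_=np.histogram2d(q[:,0],q[:,1],bins=[np.arange(300,721,60),np.arange(-150,501,65)]); print(h.astype(int))
    for nm,x,y in(("pink",610,150),("red",572,2)):
        q=near(x,y,45,15,200,H[:,1]>60); print(nm,np.percentile(q,[2,50,98],axis=0).round(0).tolist())
E
```

```text
scene w200 131 [483.7 314.1] top [122.9 139.8]
scene w100 77 [518.5 289.3] top [117.3 131.8]
scene w50 40 [520.  333.4] top [114.9 127.9]
scene bottle 672 [473.9 115.9] top [157.9 193.9]
 stopper 205 [465.5 108.4] [[454.0, 96.0, 183.0], [480.0, 130.0, 195.0]]
scene pan L 936 [502.7 311.6  57.6] z [93.3 94.8 97.3]
scene pan R 1326 [493.4 111.9  57.7] z [93.4 94.8 97.3]
plate 132 [[514.0, 189.0, 110.0], [523.0, 236.0, 133.0]]
[[  0   0   0   0   0   0   0   0   0   0]
 [  0   0   0   0   0   0   0   0   0   0]
 [  0   0   0 420 278   0   0   0   0   0]
 [  0   0   0  81  34   0   0   0   0   0]
 [  0   0   0   0   0   0   0   0   0   0]
 [  0   0   0   0   0   0   0   0   0   0]
 [  0   0  12   0   0   0   0 270 206   0]]
pink [[592.0, 115.0, 19.0], [605.0, 129.0, 69.0], [628.0, 156.0, 100.0]]
red [[559.0, -29.0, 19.0], [572.0, -8.0, 70.0], [599.0, 14.0, 100.0]]
side w200 193 [482.2 312.1] top [121.9 140.7]
side w100 88 [517.6 287.1] top [118.2 132.8]
side w50 74 [518.7 331.2] top [114.2 128. ]
side bottle 597 [472.5 114. ] top [158.4 194.7]
 stopper 184 [472.9 122.5] [[455.0, 99.0, 183.0], [491.0, 136.0, 195.0]]
side pan L 1455 [501.5 311.2  57.6] z [94.2 95.4 97.7]
side pan R 801 [492.3 111.6  57.3] z [94.4 95.5 97.8]
plate 75 [[514.0, 187.0, 110.0], [524.0, 237.0, 133.0]]
[[  0   0   0   0   0   0   0   0   0   0]
 [  0   0   0   0   0   0   0   0   0   0]
 [  0   0   0  15 368   0   0   0   0   0]
 [  0   0   0   5 169   0   0   0   0   0]
 [  0   0   0   0   0   0   0   0   0   0]
 [  0   0   0   0   0   0   0   0   0   0]
 [  0   0   9   0   0   0   0 629 516   0]]
pink [[592.0, 132.0, 18.0], [614.0, 158.0, 67.0], [636.0, 167.0, 100.0]]
red [[560.0, -11.0, 17.0], [582.0, 13.0, 62.0], [606.0, 22.0, 100.0]]
```

```bash
cat > d.py <<'E'
import sys
from h import *
o=get_obs(); r=rot(o["tool_rot"]); a=[float(v) for v in sys.argv[1:]]
t=np.array(a[:3])-o["tool_pos"]
print("t",round(float(o["time"]),1),"pos",np.round(o["tool_pos"],1),"d tool m",np.round(r.inv().apply(t)/1000,4), "w",round(float(o["width"]),2),"g",round(float(o["grip_force"]),1),"F",np.round(o["contact_force"],1))
y=r.apply([0,1,0]); yaw=np.degrees(np.arctan2(y[1],y[0]))
g=a[3] if len(a)>3 else 90
T=R.from_matrix(np.array([[np.cos(np.radians(g-90)),-np.sin(np.radians(g-90)),0],[np.sin(np.radians(g-90)),np.cos(np.radians(g-90)),0],[0,0,1]])@np.diag([-1,1,-1]))
print("yaw",round(yaw,2),"turn",np.round((r.inv()*T).as_rotvec(),4))
E
python3 d.py 473 115 240 90
```

```text
t 0.1 pos [175.1 547.3 238. ] d tool m [-0.4155 -0.3209 -0.0017] w 1.0 g 0.0 F [-0.1  1.4  1. ]
yaw 72.25 turn [-0.0012 -0.0005 -0.3098]
```

```bash
python3 -m crank '[[[-0.03,-0.023,-0.002],[0,0,-0.03],1],[[-0.06,-0.046,-0.002],[0,0,-0.06],1],[[-0.09,-0.07,-0.002],[0,0,-0.1],1],[[-0.12,-0.093,-0.002],[0,0,-0.13],1],[[-0.15,-0.116,-0.002],[0,0,-0.16],1],[[-0.18,-0.14,-0.002],[0,0,-0.19],1],[[-0.21,-0.162,-0.002],[0,0,-0.22],1],[[-0.24,-0.185,-0.002],[0,0,-0.25],1],[[-0.27,-0.208,-0.002],[0,0,-0.27],1],[[-0.3,-0.232,-0.002],[0,0,-0.29],1],[[-0.33,-0.255,-0.002],[0,0,-0.31],1],[[-0.36,-0.278,-0.002],[0,0,-0.31],1],[[-0.39,-0.301,-0.002],[0,0,-0.31],1],[[-0.4155,-0.321,-0.002],[0,0,-0.31],1],[[-0.4155,-0.321,-0.002],[0,0,-0.31],1],[[-0.4155,-0.321,-0.002],[0,0,-0.31],1],[[-0.4155,-0.321,-0.002],[0,0,-0.31],1]]' 20; python3 d.py 473 115 133 90
```

```text
time: 1.85
tool_pos: [472.5, 116.0, 240.5]
tool_rot: [-0.0, -0.0, 1.0, 0.0]
contact_force: [-0.4, -0.0, -0.3]
width: 0.999
grip_force: 0.0
t 1.9 pos [472.5 116.  240.5] d tool m [-0.0006 -0.001   0.1075] w 1.0 g 0.0 F [-0.4 -0.  -0.3]
yaw 90.05 turn [ 0.0003 -0.0008  0.0008]
```

```bash
python3 -m crank '[[[0,-0.001,0.02],[0,0,0],1],[[0,-0.001,0.04],[0,0,0],1],[[0,-0.001,0.06],[0,0,0],1],[[0,-0.001,0.08],[0,0,0],1],[[0,-0.001,0.095],[0,0,0],1],[[0,-0.001,0.107],[0,0,0],1],[[0,-0.001,0.107],[0,0,0],1],[[0,-0.001,0.107],[0,0,0],0.7],[[0,-0.001,0.107],[0,0,0],0.5],[[0,-0.001,0.107],[0,0,0],0.5],[[0,-0.001,0.107],[0,0,0],0.5],[[0,-0.001,0.107],[0,0,0],0.5],[[0,-0.001,0.107],[0,0,0],0.5],[[0,-0.001,0.107],[0,0,0],0.5]]' 20; python3 d.py 473 115 215 90; python3 - <<'E'
from h import *
p,_,_=snap("side"); q,_,_=snap("scene")
save("grip1",np.hstack([cv2.resize(p[100:340,200:400],(400,480)),cv2.resize(q[90:330,170:370],(400,480))]))
E
```

```text
time: 3.25
tool_pos: [473.4, 114.3, 133.9]
tool_rot: [0.0, -0.0, 1.0, 0.0]
contact_force: [1.3, 2.4, -0.2]
width: 0.587
grip_force: 20.0
t 3.2 pos [473.4 114.3 133.9] d tool m [ 0.0003  0.0007 -0.0811] w 0.59 g 20.0 F [ 1.3  2.4 -0.2]
yaw 90.01 turn [0.0002 0.0006 0.0002]
```

View pics/grip1.png

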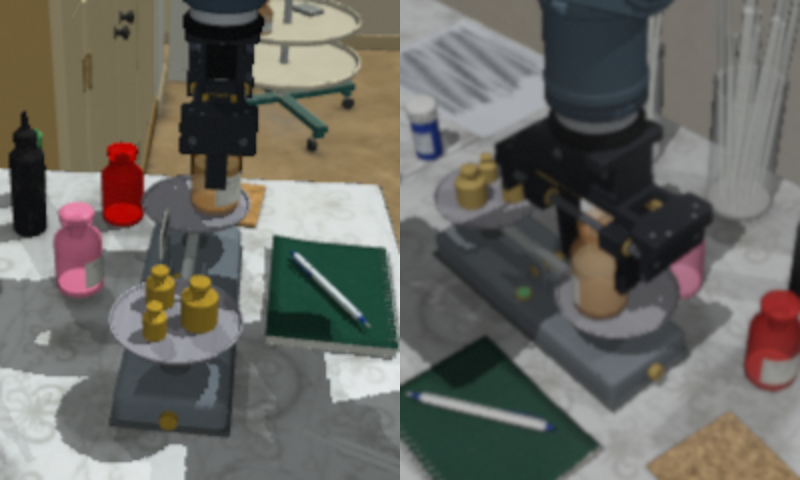

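Both fingers close on the bottle's body: the opening of 0.587 corresponds to 51.7 mm, which matches its diameter. The weights are undisturbed. Lifting it to the mat.

```bash
python3 -m crank '[[[0,0,-0.004],[0,0,0],0.5],[[0,0,-0.008],[0,0,0],0.5],[[0,0,-0.014],[0,0,0],0.5],[[0,0,-0.025],[0,0,0],0.5],[[0,0,-0.04],[0,0,0],0.5],[[0,0,-0.06],[0,0,0],0.5],[[0.003,-0.015,-0.06],[0,0,0],0.5],[[0.006,-0.04,-0.06],[0,0,0],0.5],[[0.008,-0.065,-0.06],[0,0,0],0.5],[[0.01,-0.09,-0.06],[0,0,0],0.5],[[0.012,-0.115,-0.06],[0,0,0],0.5],[[0.014,-0.14,-0.06],[0,0,0],0.5],[[0.016,-0.155,-0.06],[0,0,0],0.5],[[0.016,-0.164,-0.06],[0,0,0],0.5],[[0.016,-0.164,-0.06],[0,0,0],0.5],[[0.016,-0.164,-0.06],[0,0,0],0.5]]'; python3 d.py 457 -50 47 90
```

```text
time: 4.95
tool_pos: [457.2, -49.4, 194.0]
tool_rot: [0.0, 0.0, 1.0, 0.0]
contact_force: [0.3, -0.6, -3.8]
width: 0.584
grip_force: 20.0
t 5.0 pos [457.2 -49.4 194. ] d tool m [ 0.0003 -0.0007  0.147 ] w 0.58 g 20.0 F [ 0.3 -0.6 -3.8]
yaw 90.0 turn [ 0.0003  0.0002 -0.    ]
```

```bash
python3 -m crank '[[[0,0,0.025],[0,0,0],0.5],[[0,0,0.05],[0,0,0],0.5],[[0,0,0.075],[0,0,0],0.5],[[0,0,0.1],[0,0,0],0.5],[[0,0,0.12],[0,0,0],0.5],[[0,0,0.132],[0,0,0],0.5],[[0,0,0.139],[0,0,0],0.5],[[0,0,0.143],[0,0,0],0.5],[[0,0,0.145],[0,0,0],0.5],[[0,0,0.146],[0,0,0],0.5],[[0,0,0.147],[0,0,0],0.5],[[0,0,0.147],[0,0,0],0.5]]'; python3 d.py 457 -50 46 90
```

```text
time: 6.15
tool_pos: [457.5, -49.9, 47.1]
tool_rot: [0.0, -0.0, 1.0, -0.0]
contact_force: [-1.0, 0.3, -3.3]
width: 0.583
grip_force: 20.0
t 6.2 pos [457.5 -49.9  47.1] d tool m [ 0.0005 -0.0001  0.0011] w 0.58 g 20.0 F [-1.   0.3 -3.3]
yaw 90.01 turn [-0.0003  0.0007  0.0001]
```

```bash
python3 -m crank '[[[0,0,0.0005],[0,0,0],0.5],[[0,0,0.001],[0,0,0],0.5],[[0,0,0.0015],[0,0,0],0.5],[[0,0,0.0015],[0,0,0],0.5],[[0,0,0.0015],[0,0,0],0.5]]'; python3 d.py 457 -50 46 90
```

```text
time: 6.65
tool_pos: [457.7, -49.9, 46.4]
tool_rot: [0.0, -0.0, 1.0, -0.0]
contact_force: [-3.8, 2.2, 8.6]
width: 0.583
grip_force: 20.0
t 6.7 pos [457.7 -49.9  46.4] d tool m [ 0.0007 -0.0001  0.0004] w 0.58 g 20.0 F [-3.8  2.2  8.6]
yaw 90.02 turn [-0.0003  0.0006  0.0004]
```

```bash
python3 -m crank '[[[0,0,0],[0,0,0],0.8],[[0,0,0],[0,0,0],1],[[0,0,0],[0,0,0],1],[[0,0,0],[0,0,0],1],[[0,0,0],[0,0,0],1],[[0,0,-0.02],[0,0,0],1],[[0,0,-0.05],[0,0,0],1],[[0,0,-0.09],[0,0,0],1],[[0,0,-0.13],[0,0,0],1],[[0,0.02,-0.145],[0,0,0],1],[[-0.005,0.06,-0.145],[0,0,0],1],[[-0.01,0.1,-0.145],[0,0,0],1],[[-0.015,0.14,-0.145],[0,0,0],1],[[-0.02,0.19,-0.145],[0,0,0],0.8],[[-0.025,0.24,-0.145],[0,0,0],0.7],[[-0.025,0.29,-0.145],[0,0,0],0.6],[[-0.025,0.33,-0.145],[0,0,0],0.55],[[-0.025,0.363,-0.145],[0,0,0],0.55],[[-0.025,0.363,-0.145],[0,0,0],0.55],[[-0.025,0.363,-0.145],[0,0,0],0.55]]'; python3 - <<'E'
from meas import *
p,d,c=snap("side"); P=cloud(p,d,c); q2,d2,c2=snap("scene"); P2=cloud(q2,d2,c2)
for n,p_,P_ in(("side",p,P),("scene",q2,P2)):
    Q=P_.reshape(-1,3);H=cv2.cvtColor(p_,cv2.COLOR_RGB2HSV).reshape(-1,3)
    am=(H[:,0]>8)&(H[:,0]<30)&(H[:,1]>70)
    for nm,x,y,r,hb in(("w200",483,313,16,29),("w100",518,288,13,23),("w50",519,332,10.5,20)):
        k=am&(np.hypot(Q[:,0]-x,Q[:,1]-y)<r+7)
        q=Q[k&(Q[:,2]>89)&(Q[:,2]<84+hb)]
        print(n,nm,len(q),circ(q[:,:2],r,np.array([x,y])) if len(q)>5 else "", "top",np.percentile(Q[k&(Q[:,2]<145)&(Q[:,2]>87)][:,2],98).round(1) if k.sum()>5 else "")
save("s2",np.hstack([cv2.resize(p[100:340,200:400],(400,480)),cv2.resize(q2[120:360,190:390],(400,480))]))
E
python3 d.py 483 313 91 90
```

```text
time: 8.65
tool_pos: [481.6, 313.5, 189.7]
tool_rot: [-0.0, -0.001, 1.0, -0.0]
contact_force: [0.2, -0.2, -0.7]
width: 0.549
grip_force: 0.0
side w200 210 [482.2 312.1] top 130.6
side w100 94 [517.5 287.1] top 122.9
side w50 84 [518.7 331.1] top 117.5
scene w200 138 [483.8 314.3] top 130.0
scene w100 84 [518.9 289.4] top 122.5
scene w50 47 [520.1 333.3] top 116.2
t 8.8 pos [482.  312.3 189.9] d tool m [-0.001   0.0008  0.0989] w 0.55 g 0.0 F [-0.5 -0.8 -0. ]
yaw 89.97 turn [-0.0006 -0.0006 -0.0005]
```

View pics/s2.png

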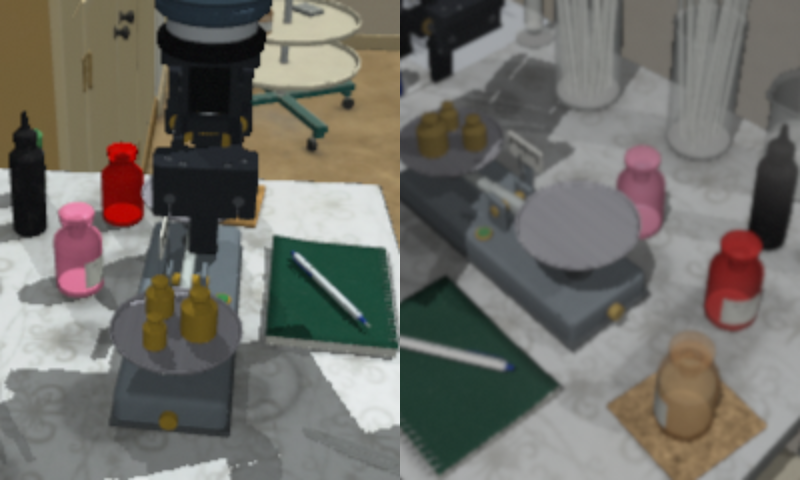

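The bottle stands upright on the mat at crop (690,385). The right pan is empty and up; the left pan is down (floor about 85 mm) with all three weights standing. Picking up the 200 g weight.

```bash
python3 -m crank '[[[-0.001,0,0.02],[0,0,0],0.55],[[-0.001,0,0.04],[0,0,0],0.55],[[-0.001,0.001,0.06],[0,0,0],0.55],[[-0.001,0.001,0.075],[0,0,0],0.55],[[-0.001,0.001,0.087],[0,0,0],0.55],[[-0.001,0.001,0.095],[0,0,0],0.55],[[-0.001,0.001,0.099],[0,0,0],0.55],[[-0.001,0.001,0.099],[0,0,0],0.55],[[-0.001,0.001,0.099],[0,0,0],0.45],[[-0.001,0.001,0.099],[0,0,0],0.35],[[-0.001,0.001,0.099],[0,0,0],0.25],[[-0.001,0.001,0.099],[0,0,0],0.25],[[-0.001,0.001,0.099],[0,0,0],0.25],[[-0.001,0.001,0.099],[0,0,0],0.25]]' 20; python3 d.py 463.5 112.5 150 90
```

```text
time: 10.15
tool_pos: [483.5, 314.4, 91.8]
tool_rot: [0.001, -0.0, 1.0, 0.0]
contact_force: [-0.3, -0.3, 4.0]
width: 0.35
grip_force: 20.0
t 10.2 pos [483.5 314.4  91.8] d tool m [ 0.02   -0.2019 -0.0583] w 0.35 g 20.0 F [-0.3 -0.3  4. ]
yaw 90.02 turn [0.0003 0.001  0.0003]
```

```bash
python3 -m crank '[[[0,0,-0.004],[0,0,0],0.25],[[0,0,-0.01],[0,0,0],0.25],[[0,0,-0.025],[0,0,0],0.25],[[0,0,-0.045],[0,0,0],0.25],[[0,0,-0.07],[0,0,0],0.25],[[0.002,-0.01,-0.08],[0,0,0],0.25],[[0.005,-0.03,-0.08],[0,0,0],0.25],[[0.01,-0.06,-0.08],[0,0,0],0.25],[[0.015,-0.09,-0.08],[0,0,0],0.25],[[0.02,-0.12,-0.08],[0,0,0],0.25],[[0.02,-0.15,-0.08],[0,0,0],0.25],[[0.02,-0.175,-0.08],[0,0,0],0.25],[[0.02,-0.193,-0.08],[0,0,0],0.25],[[0.02,-0.202,-0.08],[0,0,0],0.25],[[0.02,-0.202,-0.075],[0,0,0],0.25],[[0.02,-0.202,-0.06],[0,0,0],0.25],[[0.02,-0.202,-0.045],[0,0,0],0.25],[[0.02,-0.202,-0.03],[0,0,0],0.25],[[0.02,-0.202,-0.027],[0,0,0],0.25],[[0.02,-0.202,-0.027],[0,0,0],0.25]]'; python3 d.py 463.5 112.5 98.5 90
```

```text
time: 12.15
tool_pos: [462.5, 112.9, 117.6]
tool_rot: [-0.001, -0.0, 1.0, 0.0]
contact_force: [-0.2, -0.6, -2.1]
width: 0.352
grip_force: 20.0
t 12.2 pos [462.5 112.9 117.6] d tool m [-0.001  -0.0004  0.0191] w 0.35 g 20.0 F [-0.2 -0.6 -2.1]
yaw 90.06 turn [ 0.0002 -0.0017  0.001 ]
```

```bash
python3 -m crank '[[[0,0,0.002],[0,0,0],0.25],[[0,0,0.004],[0,0,0],0.25],[[0,0,0.006],[0,0,0],0.25],[[0,0,0.008],[0,0,0],0.25],[[0,0,0.01],[0,0,0],0.25],[[0,0,0.012],[0,0,0],0.25],[[0,0,0.014],[0,0,0],0.25],[[0,0,0.016],[0,0,0],0.25],[[0,0,0.0175],[0,0,0],0.25],[[0,0,0.0185],[0,0,0],0.25],[[0,0,0.0185],[0,0,0],0.25],[[0,0,0.0185],[0,0,0],0.25],[[0,0,0.0185],[0,0,0],0.25],[[0,0,0.0185],[0,0,0],0.25]]'; python3 - <<'E'
from meas import *
for n in("side","scene"):
    p,d,c=snap(n); P=cloud(p,d,c); Q=P.reshape(-1,3);H=cv2.cvtColor(p,cv2.COLOR_RGB2HSV).reshape(-1,3); g=H[:,1]<60
    for nm,x,y in(("L",502,311),("R",493,112)):
        q=Q[g&(np.hypot(Q[:,0]-x,Q[:,1]-y)<50)&(Q[:,2]>75)&(Q[:,2]<112)]; print(n,nm,np.percentile(q[:,2],[10,50,90]).round(1))
E
python3 d.py 463.5 112.5 98.5 90
```

```text
time: 13.55
tool_pos: [463.2, 112.2, 99.8]
tool_rot: [0.0, -0.0, 1.0, -0.0]
contact_force: [1.9, -0.4, -0.8]
width: 0.352
grip_force: 20.0
side L [96.4 97.4 98.4]
side R [92.2 93.1 94.1]
scene L [95.5 96.7 97.9]
scene R [ 91.1  92.4 104.8]
t 13.7 pos [463.2 112.2  99.8] d tool m [-0.0003  0.0003  0.0013] w 0.35 g 20.0 F [ 1.3 -0.8 -0.1]
yaw 90.01 turn [-0.0001  0.0002  0.0002]
```

```bash
python3 -m crank '[[[0,0,0],[0,0,0],0.45],[[0,0,0],[0,0,0],0.55],[[0,0,0],[0,0,0],0.55],[[0,0,-0.01],[0,0,0],0.55],[[0,0,-0.04],[0,0,0],0.55],[[0,0,-0.08],[0,0,0],0.55],[[0,0,-0.09],[0,0,0.1],0.5],[[-0.005,0.02,-0.09],[0,0,0.24],0.5],[[-0.015,0.045,-0.09],[0,0,0.38],0.5],[[-0.02,0.07,-0.09],[0,0,0.52],0.5],[[-0.03,0.095,-0.09],[0,0,0.66],0.5],[[-0.04,0.12,-0.09],[0,0,0.8],0.5],[[-0.045,0.145,-0.09],[0,0,0.94],0.5],[[-0.05,0.165,-0.09],[0,0,1.08],0.5],[[-0.055,0.176,-0.09],[0,0,1.22],0.5],[[-0.055,0.176,-0.09],[0,0,1.36],0.5],[[-0.055,0.176,-0.09],[0,0,1.48],0.5],[[-0.055,0.176,-0.09],[0,0,1.57],0.5],[[-0.055,0.176,-0.09],[0,0,1.57],0.5],[[-0.055,0.176,-0.09],[0,0,1.57],0.5]]'; python3 - <<'E'
from meas import *
for n in("side","scene"):
    p_,d,c=snap(n); P_=cloud(p_,d,c)
    if n=="side": p=p_
    else: q2=p_
    Q=P_.reshape(-1,3);H=cv2.cvtColor(p_,cv2.COLOR_RGB2HSV).reshape(-1,3)
    am=(H[:,0]>8)&(H[:,0]<30)&(H[:,1]>70)
    for nm,x,y,r,hb,f in(("w200",463,112,16,29,92),("w100",518,288,13,23,98),("w50",519,332,10.5,20,98)):
        k=am&(np.hypot(Q[:,0]-x,Q[:,1]-y)<r+7)
        q=Q[k&(Q[:,2]>f+4)&(Q[:,2]<f+hb-1)]
        print(n,nm,len(q),circ(q[:,:2],r,np.array([x,y])) if len(q)>5 else "", "top",np.percentile(Q[k&(Q[:,2]<145)&(Q[:,2]>87)][:,2],98).round(1) if k.sum()>5 else "")
save("s3",np.hstack([cv2.resize(p[100:340,200:400],(400,480)),cv2.resize(q2[120:360,190:390],(400,480))]))
E
python3 d.py 518 288.2 104 0
```

```text
time: 15.65
tool_pos: [518.1, 288.3, 190.2]
tool_rot: [0.0, 0.706, 0.708, 0.0]
contact_force: [-0.2, -0.6, 0.4]
width: 0.498
grip_force: 0.0
side w200 143 [462.3 110.9] top 137.0
side w100 90 [517.3 287. ] top 136.0
side w50 84 [518.5 331.2] top 131.0
scene w200 160 [463.7 113. ] top 137.1
scene w100 85 [519.2 288.7] top 136.3
scene w50 57 [520.4 333.2] top 130.7
t 15.8 pos [518.1 288.3 190. ] d tool m [-0.0001 -0.0001  0.086 ] w 0.5 g 0.0 F [-0.   0.3 -1. ]
yaw 0.16 turn [ 0.0001 -0.      0.0028]
```

View pics/s3.png

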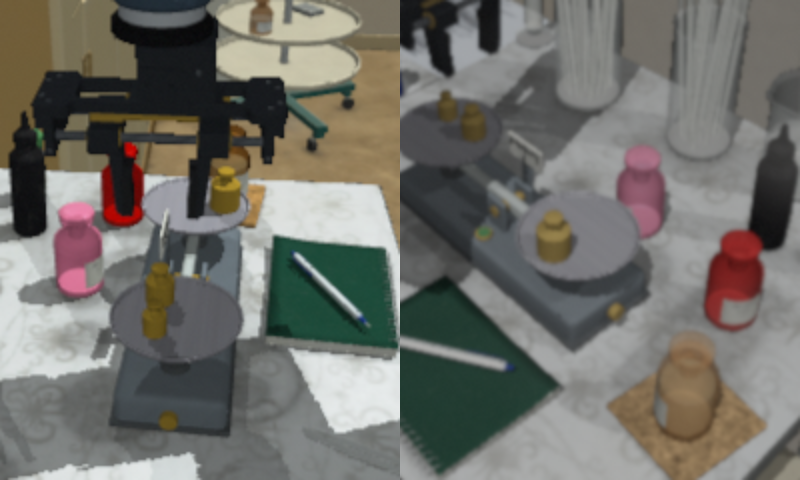

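The 200 g weight stands upright on the right pan (crop 553,238). The 100 g and 50 g weights are still on the left pan. Picking up the 100.

```bash
python3 -m crank '[[[0,0,0.02],[0,0,0],0.5],[[0,0,0.04],[0,0,0],0.5],[[0,0,0.06],[0,0,0],0.5],[[0,0,0.075],[0,0,0],0.5],[[0,0,0.082],[0,0,0],0.5],[[0,0,0.085],[0,0,0],0.5],[[0,0,0.085],[0,0,0],0.5],[[0,0,0.085],[0,0,0],0.4],[[0,0,0.085],[0,0,0],0.3],[[0,0,0.085],[0,0,0],0.2],[[0,0,0.085],[0,0,0],0.2],[[0,0,0.085],[0,0,0],0.2],[[0,0,0.085],[0,0,0],0.2]]'; python3 d.py 509 85 123 0
```

```text
time: 17.05
tool_pos: [518.3, 288.3, 104.9]
tool_rot: [0.0, 0.707, 0.707, 0.0]
contact_force: [-0.1, -0.4, 1.3]
width: 0.283
grip_force: 20.0
t 17.1 pos [518.3 288.3 104.9] d tool m [-0.2033 -0.0095 -0.0181] w 0.28 g 20.0 F [-0.1 -0.4  1.3]
yaw 0.05 turn [ 0.0005 -0.0002  0.0009]
```

```bash
python3 -m crank '[[[0,0,-0.004],[0,0,0],0.2],[[0,0,-0.01],[0,0,0],0.2],[[0,0,-0.025],[0,0,0],0.2],[[0,0,-0.045],[0,0,0],0.2],[[0,0,-0.07],[0,0,0],0.2],[[-0.01,0,-0.075],[0,0,0],0.2],[[-0.03,-0.002,-0.075],[0,0,0],0.2],[[-0.06,-0.004,-0.075],[0,0,0],0.2],[[-0.09,-0.006,-0.075],[0,0,0],0.2],[[-0.12,-0.008,-0.075],[0,0,0],0.2],[[-0.15,-0.0095,-0.075],[0,0,0],0.2],[[-0.175,-0.0095,-0.075],[0,0,0],0.2],[[-0.193,-0.0095,-0.075],[0,0,0],0.2],[[-0.203,-0.0095,-0.075],[0,0,0],0.2],[[-0.203,-0.0095,-0.07],[0,0,0],0.2],[[-0.203,-0.0095,-0.055],[0,0,0],0.2],[[-0.203,-0.0095,-0.035],[0,0,0],0.2],[[-0.203,-0.0095,-0.015],[0,0,0],0.2],[[-0.203,-0.0095,-0.005],[0,0,0],0.2],[[-0.203,-0.0095,-0.005],[0,0,0],0.2]]'; python3 d.py 509 85 92 0
```

```text
time: 19.05
tool_pos: [507.4, 85.9, 108.0]
tool_rot: [-0.001, 0.707, 0.708, -0.001]
contact_force: [-0.3, -0.5, -1.7]
width: 0.281
grip_force: 20.0
t 19.1 pos [507.4  85.9 108. ] d tool m [-0.0009  0.0017  0.016 ] w 0.28 g 20.0 F [-0.3 -0.5 -1.7]
yaw 0.1 turn [-0.0037 -0.0004  0.0017]
```

```bash
python3 -m crank '[[[0,0.001,0.003],[0,0,0],0.2],[[0,0.001,0.006],[0,0,0],0.2],[[0,0.001,0.009],[0,0,0],0.2],[[0,0.001,0.012],[0,0,0],0.2],[[0,0.001,0.014],[0,0,0],0.2],[[0,0.001,0.015],[0,0,0],0.2],[[0,0.001,0.016],[0,0,0],0.2],[[0,0.001,0.017],[0,0,0],0.2],[[0,0.001,0.017],[0,0,0],0.2],[[0,0.001,0.017],[0,0,0],0.2],[[0,0.001,0.017],[0,0,0],0.2]]'; python3 d.py 509 85 92 0
```

```text
time: 20.15
tool_pos: [509.9, 85.2, 92.8]
tool_rot: [0.0, 0.707, 0.707, 0.0]
contact_force: [-0.2, 0.2, -1.4]
width: 0.28
grip_force: 20.0
t 20.1 pos [509.9  85.2  92.8] d tool m [-0.0002 -0.0009  0.0008] w 0.28 g 20.0 F [-0.2  0.2 -1.4]
yaw 0.06 turn [0.0001 0.     0.001 ]
```

```bash
python3 -m crank '[[[0,0,0.0005],[0,0,0],0.2],[[0,0,0.001],[0,0,0],0.2],[[0,0,0.0015],[0,0,0],0.2],[[0,0,0.0015],[0,0,0],0.2],[[0,0,0.0015],[0,0,0],0.2]]'; python3 d.py 509 85 92 0
```

```text
time: 20.65
tool_pos: [510.0, 85.3, 92.0]
tool_rot: [0.0, 0.707, 0.708, 0.0]
contact_force: [-4.1, 0.1, 7.0]
width: 0.284
grip_force: 20.0
t 20.6 pos [510.   85.3  92. ] d tool m [-0.0003 -0.001   0.    ] w 0.28 g 20.0 F [-4.1  0.1  7. ]
yaw 0.07 turn [0.0003 0.0001 0.0012]
```

```bash
python3 -m crank '[[[0,0,0],[0,0,0],0.35],[[0,0,0],[0,0,0],0.38],[[0,0,0],[0,0,0],0.38],[[0,0,-0.01],[0,0,0],0.38],[[0,0,-0.03],[0,0,0],0.38],[[0,0,-0.06],[0,0,0],0.38],[[0,0,-0.09],[0,0,0],0.4],[[0.03,0.001,-0.09],[0,0,0],0.42],[[0.07,0.002,-0.09],[0,0,0],0.42],[[0.11,0.004,-0.09],[0,0,0],0.42],[[0.15,0.006,-0.09],[0,0,0],0.42],[[0.19,0.008,-0.09],[0,0,0],0.42],[[0.22,0.009,-0.09],[0,0,0],0.42],[[0.24,0.009,-0.09],[0,0,0],0.42],[[0.247,0.009,-0.09],[0,0,0],0.42],[[0.247,0.009,-0.09],[0,0,0],0.42],[[0.247,0.009,-0.09],[0,0,0],0.42]]'; python3 - <<'E'
from meas import *
for n in("side","scene"):
    p_,d,c=snap(n); P_=cloud(p_,d,c)
    if n=="side": p=p_
    else: q2=p_
    Q=P_.reshape(-1,3);H=cv2.cvtColor(p_,cv2.COLOR_RGB2HSV).reshape(-1,3)
    am=(H[:,0]>8)&(H[:,0]<30)&(H[:,1]>70)
    for nm,x,y,r,hb,f in(("w200",463,112,16,29,85),("w100",510,85,13,23,85),("w50",519,332,10.5,20,105)):
        k=am&(np.hypot(Q[:,0]-x,Q[:,1]-y)<r+7)
        q=Q[k&(Q[:,2]>f+4)&(Q[:,2]<f+hb-1)]
        print(n,nm,len(q),circ(q[:,:2],r,np.array([x,y])) if len(q)>5 else "", "top",np.percentile(Q[k&(Q[:,2]<145)&(Q[:,2]>87)][:,2],98).round(1) if k.sum()>5 else "")
save("s4",np.hstack([cv2.resize(p[100:340,200:400],(400,480)),cv2.resize(q2[120:360,190:390],(400,480))]))
E
python3 d.py 519.3 332.2 111 0
```

```text
time: 22.35
tool_pos: [518.6, 331.4, 181.3]
tool_rot: [0.0, 0.707, 0.707, -0.0]
contact_force: [0.4, -0.9, -0.1]
width: 0.42
grip_force: 0.0
side w200 137 [462.1 111. ] top 122.9
side w100 55 [509.4  83.7] top 123.2
side w50 86 [518.9 331. ] top 137.6
scene w200 161 [463.5 113.2] top 130.4
scene w100 89 [510.8  86.1] top 122.2
scene w50 52 [520.3 333.8] top 137.7
t 22.4 pos [518.7 331.1 181.3] d tool m [0.0011 0.0006 0.0703] w 0.42 g 0.0 F [ 0.7 -0.7 -0.3]
yaw -0.01 turn [-0.0001  0.0003 -0.0002]
```

View pics/s4.png

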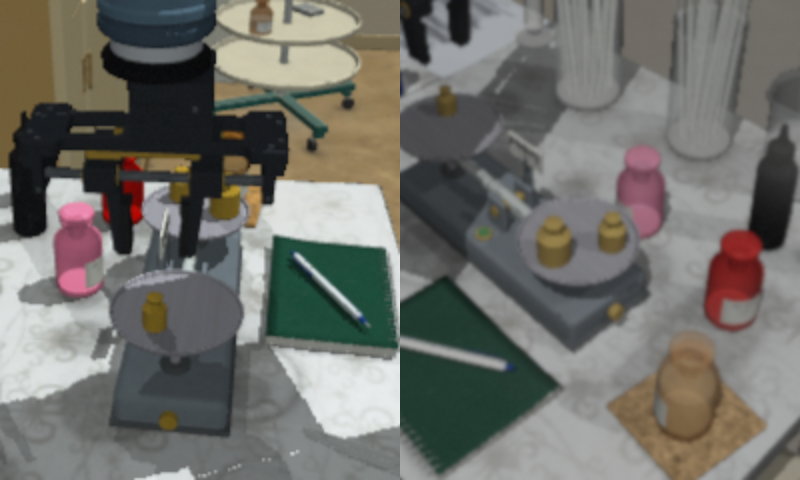

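The 200 and 100 stand upright on the right pan, which is down. The 50 is alone on the left pan, up (top about 137.6, floor about 105). Picking up the 50.

```bash
python3 -m crank '[[[0.001,0.001,0.02],[0,0,0],0.42],[[0.001,0.001,0.04],[0,0,0],0.42],[[0.001,0.001,0.055],[0,0,0],0.42],[[0.001,0.001,0.065],[0,0,0],0.42],[[0.001,0.001,0.07],[0,0,0],0.42],[[0.001,0.001,0.07],[0,0,0],0.42],[[0.001,0.001,0.07],[0,0,0],0.35],[[0.001,0.001,0.07],[0,0,0],0.25],[[0.001,0.001,0.07],[0,0,0],0.15],[[0.001,0.001,0.07],[0,0,0],0.15],[[0.001,0.001,0.07],[0,0,0],0.15],[[0.001,0.001,0.07],[0,0,0],0.15]]'; python3 d.py 509 138 111 0
```

```text
time: 23.65
tool_pos: [520.0, 333.5, 111.6]
tool_rot: [0.0, 0.707, 0.707, 0.001]
contact_force: [1.7, 0.7, 1.1]
width: 0.222
grip_force: 20.0
t 23.6 pos [520.  333.5 111.6] d tool m [-0.1955 -0.0112  0.0005] w 0.22 g 20.0 F [1.7 0.7 1.1]
yaw 0.06 turn [ 0.001  -0.0004  0.001 ]
```

```bash
python3 -m crank '[[[0,0,-0.004],[0,0,0],0.15],[[0,0,-0.01],[0,0,0],0.15],[[0,0,-0.025],[0,0,0],0.15],[[0,0,-0.045],[0,0,0],0.15],[[0,0,-0.07],[0,0,0],0.15],[[-0.01,0,-0.07],[0,0,0],0.15],[[-0.03,-0.002,-0.07],[0,0,0],0.15],[[-0.06,-0.004,-0.07],[0,0,0],0.15],[[-0.09,-0.006,-0.07],[0,0,0],0.15],[[-0.12,-0.008,-0.07],[0,0,0],0.15],[[-0.15,-0.011,-0.07],[0,0,0],0.15],[[-0.175,-0.011,-0.07],[0,0,0],0.15],[[-0.19,-0.011,-0.07],[0,0,0],0.15],[[-0.196,-0.011,-0.07],[0,0,0],0.15],[[-0.196,-0.011,-0.06],[0,0,0],0.15],[[-0.196,-0.011,-0.04],[0,0,0],0.15],[[-0.196,-0.011,-0.02],[0,0,0],0.15],[[-0.196,-0.011,0],[0,0,0],0.15],[[-0.196,-0.011,0.007],[0,0,0],0.15],[[-0.196,-0.011,0.01],[0,0,0],0.15]]'; python3 d.py 509 138 92 0; python3 -m crank '[[[0,0,0],[0,0,0],0.15],[[0,0,0.003],[0,0,0],0.15],[[0,0,0.005],[0,0,0],0.15],[[0,0,0.007],[0,0,0],0.15],[[0,0,0.008],[0,0,0],0.15],[[0,0,0.008],[0,0,0],0.15],[[0,0,0.008],[0,0,0],0.15]]';  python3 d.py 509 138 92 0
```

```text
time: 25.65
tool_pos: [507.9, 138.0, 99.9]
tool_rot: [-0.001, 0.706, 0.708, -0.001]
contact_force: [0.7, -0.6, -0.2]
width: 0.227
grip_force: 20.0
t 25.6 pos [507.9 138.   99.9] d tool m [0.     0.0011 0.0079] w 0.23 g 20.0 F [ 0.7 -0.6 -0.2]
yaw 0.11 turn [-0.0023 -0.0001  0.002 ]
time: 26.35
tool_pos: [508.8, 137.2, 93.3]
tool_rot: [0.0, 0.707, 0.707, 0.0]
contact_force: [0.9, 0.2, -0.0]
width: 0.224
grip_force: 20.0
t 26.4 pos [508.8 137.2  93.3] d tool m [0.0008 0.0002 0.0013] w 0.22 g 20.0 F [ 0.9  0.2 -0. ]
yaw 0.05 turn [0.0001 0.     0.0009]
```

```bash
python3 -m crank '[[[0,0,0.0005],[0,0,0],0.15],[[0,0,0.001],[0,0,0],0.15],[[0,0,0.0015],[0,0,0],0.15],[[0,0,0.0015],[0,0,0],0.15],[[0,0,0.0015],[0,0,0],0.15]]'; python3 d.py 509 138 92 0
```

```text
time: 26.85
tool_pos: [508.8, 137.3, 91.9]
tool_rot: [0.0, 0.707, 0.707, 0.0]
contact_force: [-0.5, -0.8, 3.2]
width: 0.227
grip_force: 20.0
t 26.9 pos [508.8 137.3  91.9] d tool m [ 0.0007  0.0002 -0.0001] w 0.23 g 20.0 F [-0.5 -0.8  3.2]
yaw 0.06 turn [0.0001 0.     0.001 ]
```

```bash
python3 -m crank '[[[0,0,0],[0,0,0],0.3],[[0,0,0],[0,0,0],0.33],[[0,0,0],[0,0,0],0.33],[[0,0,-0.01],[0,0,0],0.33],[[0,0,-0.03],[0,0,0],0.33],[[0,0,-0.06],[0,0,0],0.4],[[0,0,-0.09],[0,0,-0.1],0.6],[[-0.02,-0.005,-0.1],[0,0,-0.24],0.8],[[-0.05,-0.015,-0.1],[0,0,-0.38],1],[[-0.08,-0.02,-0.1],[0,0,-0.52],1],[[-0.11,-0.03,-0.1],[0,0,-0.66],1],[[-0.14,-0.04,-0.1],[0,0,-0.8],1],[[-0.165,-0.045,-0.1],[0,0,-0.94],1],[[-0.187,-0.051,-0.1],[0,0,-1.08],1],[[-0.187,-0.051,-0.1],[0,0,-1.22],1],[[-0.187,-0.051,-0.1],[0,0,-1.36],1],[[-0.187,-0.051,-0.1],[0,0,-1.48],1],[[-0.187,-0.051,-0.1],[0,0,-1.57],1],[[-0.187,-0.051,-0.1],[0,0,-1.57],1],[[-0.187,-0.051,-0.1],[0,0,-1.57],1]]'; python3 - <<'E'
from meas import *
for n in("side","scene"):
    p_,d,c=snap(n); P_=cloud(p_,d,c)
    if n=="side": p=p_
    else: q2=p_
    Q=P_.reshape(-1,3);H=cv2.cvtColor(p_,cv2.COLOR_RGB2HSV).reshape(-1,3)
    am=(H[:,0]>8)&(H[:,0]<30)&(H[:,1]>70)
    for nm,x,y,r,hb,f in(("w200",463,112,16,29,85),("w100",510,85,13,23,85),("w50",509,138,10.5,20,85),("bottle",457,-50,26,60,8)):
        k=am&(np.hypot(Q[:,0]-x,Q[:,1]-y)<r+7)
        q=Q[k&(Q[:,2]>f+4)&(Q[:,2]<f+hb-1)]
        print(n,nm,len(q),circ(q[:,:2],r,np.array([x,y])) if len(q)>5 else "", "top",np.percentile(Q[k&(Q[:,2]<145)&(Q[:,2]>f)][:,2],98).round(1) if k.sum()>5 else "")
save("s5",np.hstack([cv2.resize(p[100:340,200:400],(400,480)),cv2.resize(q2[120:360,190:390],(400,480))]))
E
python3 d.py 457.6 -50 46.8 90
```

```text
time: 28.85
tool_pos: [458.1, -49.8, 192.2]
tool_rot: [0.0, 0.001, 1.0, -0.0]
contact_force: [0.4, -1.2, 0.7]
width: 1.0
grip_force: 0.0
side w200 149 [462.1 110.7] top 130.4
side w100 61 [509.4  83.8] top 122.7
side w50 64 [508.1 135.1] top 117.5
side bottle 116 [456.7 -51. ] top 107.3
scene w200 158 [463.6 113. ] top 130.0
scene w100 107 [511.   86.1] top 122.8
scene w50 53 [509.8 137.1] top 117.6
scene bottle 506 [458.1 -48.8] top 106.3
t 28.9 pos [458.  -49.8 192. ] d tool m [ 0.0005 -0.0002  0.1452] w 1.0 g 0.0 F [-0.9  1.1  0.2]
yaw 89.91 turn [-0.0001  0.0003 -0.0015]
```

View pics/s5.png

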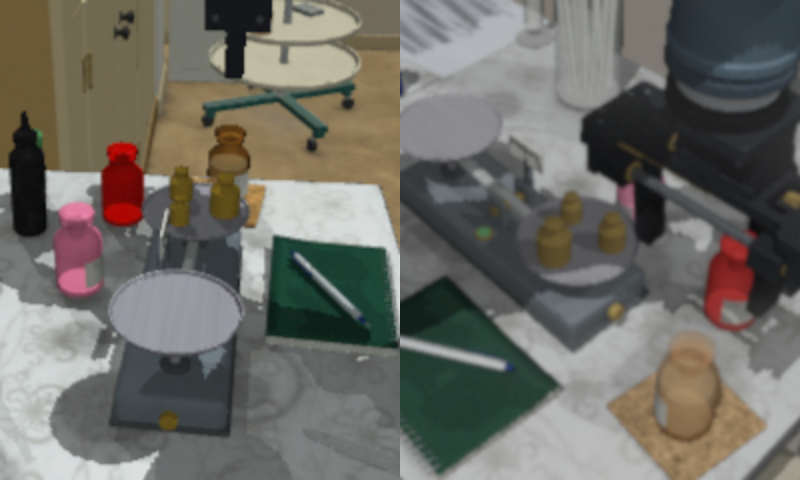

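All three weights stand on the lowered right pan, the left pan is empty and up, and the bottle is on the mat. Fetching the bottle.

```bash
python3 -m crank '[[[0,0,0.03],[0,0,0],1],[[0,0,0.06],[0,0,0],1],[[0,0,0.09],[0,0,0],1],[[0,0,0.115],[0,0,0],1],[[0,0,0.135],[0,0,0],1],[[0,0,0.145],[0,0,0],1],[[0,0,0.145],[0,0,0],1],[[0,0,0.145],[0,0,0],0.8],[[0,0,0.145],[0,0,0],0.6],[[0,0,0.145],[0,0,0],0.5],[[0,0,0.145],[0,0,0],0.5],[[0,0,0.145],[0,0,0],0.5],[[0,0,0.145],[0,0,0],0.5],[[0,0,0.145],[0,0,0],0.5],[[0,0,0.145],[0,0,0],0.5]]' 20; python3 d.py 502 311.4 200 90
```

```text
time: 30.45
tool_pos: [458.3, -49.8, 47.2]
tool_rot: [0.0, -0.0, 1.0, -0.0]
contact_force: [-1.3, 1.8, 5.2]
width: 0.581
grip_force: 20.0
t 30.4 pos [458.3 -49.8  47.2] d tool m [-0.0439  0.3612 -0.1528] w 0.58 g 20.0 F [-1.3  1.8  5.2]
yaw 90.01 turn [-0.0001  0.0007  0.0002]
```

```bash
python3 -m crank '[[[0,0,-0.005],[0,0,0],0.5],[[0,0,-0.02],[0,0,0],0.5],[[0,0,-0.045],[0,0,0],0.5],[[0,0,-0.075],[0,0,0],0.5],[[0,0,-0.105],[0,0,0],0.5],[[0,0,-0.13],[0,0,0],0.5],[[0,0,-0.148],[0,0,0],0.5],[[-0.001,0.01,-0.153],[0,0,0],0.5],[[-0.003,0.03,-0.153],[0,0,0],0.5],[[-0.007,0.06,-0.153],[0,0,0],0.5],[[-0.012,0.095,-0.153],[0,0,0],0.5],[[-0.017,0.13,-0.153],[0,0,0],0.5],[[-0.022,0.165,-0.153],[0,0,0],0.5],[[-0.027,0.2,-0.153],[0,0,0],0.5],[[-0.032,0.235,-0.153],[0,0,0],0.5],[[-0.037,0.27,-0.153],[0,0,0],0.5],[[-0.04,0.305,-0.153],[0,0,0],0.5],[[-0.043,0.335,-0.153],[0,0,0],0.5],[[-0.044,0.354,-0.153],[0,0,0],0.5],[[-0.044,0.361,-0.153],[0,0,0],0.5]]'; python3 -m crank '[[[0,0,0],[0,0,0],0.5],[[0,0,0],[0,0,0],0.5]]'; python3 d.py 502 311.4 149 90
```

```text
time: 32.45
tool_pos: [500.3, 313.2, 197.8]
tool_rot: [-0.001, -0.001, 1.0, -0.0]
contact_force: [-0.4, -0.2, -3.7]
width: 0.584
grip_force: 20.0
time: 32.65
tool_pos: [501.3, 310.5, 198.8]
tool_rot: [-0.001, -0.0, 1.0, -0.001]
contact_force: [-0.7, -0.2, -4.1]
width: 0.582
grip_force: 20.0
t 32.6 pos [501.3 310.5 198.8] d tool m [-0.0008  0.001   0.0498] w 0.58 g 20.0 F [-0.7 -0.2 -4.1]
yaw 90.01 turn [-0.0011 -0.0016  0.0001]
```

```bash
python3 -m crank '[[[-0.0005,0.0005,0.015],[0,0,0],0.5],[[-0.0005,0.0005,0.03],[0,0,0],0.5],[[-0.0005,0.0005,0.042],[0,0,0],0.5],[[-0.0005,0.0005,0.049],[0,0,0],0.5],[[-0.0005,0.0005,0.052],[0,0,0],0.5],[[-0.0005,0.0005,0.054],[0,0,0],0.5],[[-0.0005,0.0005,0.056],[0,0,0],0.5],[[-0.0005,0.0005,0.058],[0,0,0],0.5],[[-0.0005,0.0005,0.06],[0,0,0],0.5],[[-0.0005,0.0005,0.0615],[0,0,0],0.5],[[-0.0005,0.0005,0.063],[0,0,0],0.5],[[-0.0005,0.0005,0.064],[0,0,0],0.5],[[-0.0005,0.0005,0.064],[0,0,0],0.5],[[-0.0005,0.0005,0.064],[0,0,0],0.5],[[-0.0005,0.0005,0.064],[0,0,0],0.5],[[-0.0005,0.0005,0.064],[0,0,0],0.5]]'; python3 - <<'E'
from meas import *
for n in("side","scene"):
    p,d,c=snap(n); P=cloud(p,d,c); Q=P.reshape(-1,3);H=cv2.cvtColor(p,cv2.COLOR_RGB2HSV).reshape(-1,3); g=H[:,1]<60
    for nm,x,y in(("L",502,311),("R",493,112)):
        q=Q[g&(np.hypot(Q[:,0]-x,Q[:,1]-y)<52)&(Q[:,2]>75)&(Q[:,2]<109)]; print(n,nm,np.percentile(q[:,2],[10,50,90]).round(1))
E
python3 d.py 502 311.4 135 90
```

```text
time: 34.25
tool_pos: [502.6, 311.8, 135.8]
tool_rot: [0.0, -0.0, 1.0, 0.0]
contact_force: [0.3, -0.7, -0.4]
width: 0.585
grip_force: 20.0
side L [94.8 95.7 96.7]
side R [93.5 94.6 95.6]
scene L [93.8 95.1 96.6]
scene R [92.6 94.  95.3]
t 34.4 pos [502.6 311.8 135.8] d tool m [ 0.0006 -0.0004  0.0008] w 0.58 g 20.0 F [-1.1  0.   0.4]
yaw 90.01 turn [0.0002 0.0004 0.0001]
```

Nearly level with the bottle resting on the pan. Releasing and retreating.

```bash
python3 -m crank '[[[0,0,0.0005],[0,0,0],0.5],[[0,0,0.0005],[0,0,0],0.65],[[0,0,0.0005],[0,0,0],0.8],[[0,0,0.0005],[0,0,0],1],[[0,0,0.0005],[0,0,0],1],[[0,0,0.0005],[0,0,0],1],[[0,0,-0.01],[0,0,0],1],[[0,0,-0.03],[0,0,0],1],[[0,0,-0.06],[0,0,0],1],[[0,0,-0.1],[0,0,0],1],[[0,0,-0.13],[0,0,0],1],[[0.03,0,-0.14],[0,0,0],1],[[0.06,0,-0.14],[0,0,0],1],[[0.1,0,-0.14],[0,0,0],1],[[0.13,0,-0.14],[0,0,0],1],[[0.15,0,-0.14],[0,0,0],1],[[0.15,0,-0.14],[0,0,0],1],[[0.15,0,-0.14],[0,0,0],1],[[0.15,0,-0.14],[0,0,0],1],[[0.15,0,-0.14],[0,0,0],1]]';python3 -m crank '[[[0,0,0],[0,0,0],1],[[0,0,0],[0,0,0],1],[[0,0,0],[0,0,0],1],[[0,0,0],[0,0,0],1],[[0,0,0],[0,0,0],1],[[0,0,0],[0,0,0],1],[[0,0,0],[0,0,0],1],[[0,0,0],[0,0,0],1],[[0,0,0],[0,0,0],1],[[0,0,0],[0,0,0],1],[[0,0,0],[0,0,0],1],[[0,0,0],[0,0,0],1],[[0,0,0],[0,0,0],1],[[0,0,0],[0,0,0],1],[[0,0,0],[0,0,0],1],[[0,0,0],[0,0,0],1],[[0,0,0],[0,0,0],1],[[0,0,0],[0,0,0],1],[[0,0,0],[0,0,0],1],[[0,0,0],[0,0,0],1]]'; python3 - <<'E'
from meas import *
for n in("side","scene"):
    p_,d,c=snap(n); P_=cloud(p_,d,c)
    if n=="side": p=p_
    else: q2=p_
    Q=P_.reshape(-1,3);H=cv2.cvtColor(p_,cv2.COLOR_RGB2HSV).reshape(-1,3)
    am=(H[:,0]>8)&(H[:,0]<30)&(H[:,1]>70); g=H[:,1]<60
    for nm,x,y,r,hb,f in(("w200",463,112,16,29,95),("w100",510,85,13,23,95),("w50",509,136,10.5,20,95),("bottle",502,311,26,60,95)):
        k=am&(np.hypot(Q[:,0]-x,Q[:,1]-y)<r+7)
        q=Q[k&(Q[:,2]>f+4)&(Q[:,2]<f+hb-1)]
        print(n,nm,len(q),circ(q[:,:2],r,np.array([x,y])) if len(q)>5 else "", "top",np.percentile(Q[k&(Q[:,2]<205)&(Q[:,2]>f)][:,2],98).round(1) if k.sum()>5 else "")
    for nm,x,y in(("L",502,311),("R",493,112)):
        q=Q[g&(np.hypot(Q[:,0]-x,Q[:,1]-y)<52)&(Q[:,2]>75)&(Q[:,2]<109)]; print(n,nm,np.percentile(q[:,2],[10,50,90]).round(1))
save("s6",np.hstack([cv2.resize(p[100:340,200:400],(400,480)),cv2.resize(q2[120:360,170:370],(400,480))]))
E
```

```text
time: 36.35
tool_pos: [353.2, 311.6, 275.7]
tool_rot: [0.0, 0.0, 1.0, -0.0]
contact_force: [0.4, 0.3, -0.1]
width: 1.0
grip_force: 0.0
time: 38.35
tool_pos: [352.4, 311.7, 275.7]
tool_rot: [-0.0, -0.0, 1.0, 0.0]
contact_force: [-0.5, -0.2, -0.2]
width: 1.006
grip_force: 0.0
side w200 144 [462.2 110.9] top 140.8
side w100 61 [509.4  83.7] top 133.1
side w50 59 [508.5 134.5] top 127.9
side bottle 530 [500.9 310.7] top 194.7
side L [94.1 95.1 96.1]
side R [94.1 95.3 96.4]
scene w200 165 [463.5 113.2] top 140.4
scene w100 91 [510.8  86.2] top 132.1
scene w50 58 [509.9 137.1] top 127.2
scene bottle 463 [502.3 312.5] top 193.5
scene L [93.1 94.5 96. ]
scene R [93.3 94.5 95.9]
```

View pics/s6.png

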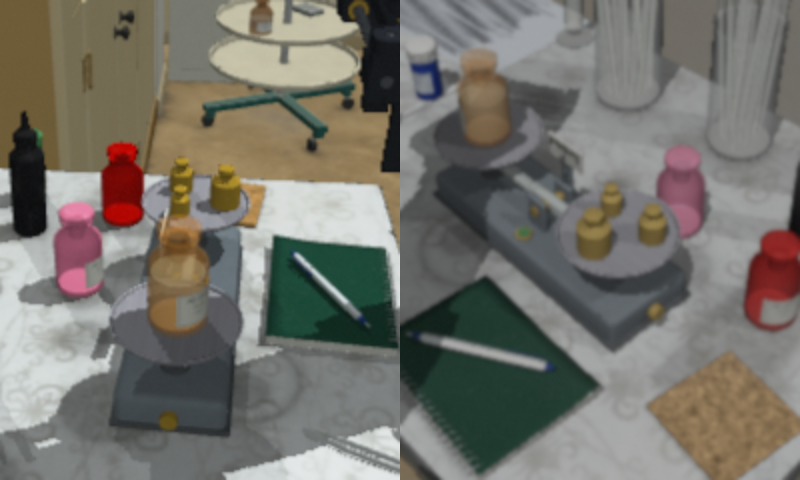

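The bottle stands centred on the left pan, all three weights stand upright on the right pan, both pan floors are at 95 mm (level), and the arm is clear.

```bash
python3 -c "
from cell import *
print(finish_job())"
```

```text
the job is handed in; nothing more can be done
None
```

I swapped the loads and handed in the job (no verdict was shown): by the last camera measurements, taken at about 38 s of the 128 s limit, the bottle stood within about 2 mm of the left pan's centre, all three weights stood upright on the right pan within about 32 mm of its centre, the balance was level and the arm was clear.

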